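# Sweep loose screw caps into the scoop pan

## Robot

A 7-joint arm with a two-finger parallel gripper is mounted at the origin on the work surface. World frame = base frame: x ahead of the robot, y to its left, z up, the work surface at z = 0. Lengths are in m, angles in rad, forces in N, time in s.
With the tool pointing down it reaches from about 0.425 to 0.925 m from the base axis. Payload 6.8 kg.
Tool frame: the origin (TCP) lies on the front face of the gripper's body, between the roots of the fingers; the fingertips stand 73 mm ahead of it and the grasp point (between the pads) lies 54 mm ahead of it (env.nose_length is the distance from the TCP to the fingertips, in m); z points along the fingers, y is the line along which they close (so a half turn about z gives the same grasp; the last joint's range is limited). The gripper opens to 85 mm and grips with 20 to 120 N. Pads are 22 mm wide; open, the fingers measure 114 mm over their backs; the gripper's body (76 mm by 85 mm) begins 54 mm behind the grasp point. The pads swing forward as they close: fully open they stand 13 mm farther back than shut.
Start: joints at [-1.394, 0.477, 0.022, 1.555, -0.011, 1.109, -0.083], TCP at [0.19, 0.648, 0.304] pointing down, gripper open.
Joint ranges: [-2.96, 2.96], [-0.34, 2.1], [-1.41, 1.46], [0.24, 2.44], [-1.37, 4.51], [0.17, 1.92], [-2.96, 2.96]. Speed limits (rad/s): [2.39, 2.39, 3.14, 3.14, 3.14, 3.14, 3.14].

## Interface

Orientations are given as a unit quaternion [w, x, y, z].
In Python, from cell import env, kin, camera, calibration, job gives the robot as it stands. The module is installed in compiled form; this text tells all that it offers. Calls block until the motion is done:
- env.reach(position, orientation): joint-space move of the TCP to a pose.
- env.movel(position, velocity=0.15, rot=None, stop_force=None): straight line of the TCP; rot=None keeps the orientation; velocity is the mean speed in m/s. With stop_force (N) it stops when the force on the tool has changed by that much, and returns True; else False.
- env.goto_joints(angles): joint-space move.
- env.grip(opening, f_grip=None): finger opening in m; f_grip is the grip in N (None keeps the last); returns when the fingers have stopped.
- env.dwell(seconds).
- kin.inverse_kinematics(position, orientation): joint angles nearest the present ones, or None.
- env.get_state(): the state.
- camera(name): name is "scene" or "top" or "wrist"; returns (picture, depth): 400x640x3 uint8, blue, green, red; 400x640 float32, m along the optical axis (not along the pixel's ray), 0 where there is no reading.
- calibration(name): a dict with "fx", "fy", "cx", "cy" (pixels), "k1" (the pictures are not rectified: a ray, as slopes to the right and down, at radius r is drawn at 1 + k1 r^2 times it, then the intrinsics apply), "rvec" (rotation vector, rad) and "tvec" (3), from world to camera coordinates, as OpenCV has them. Camera axes: x right, y down, z forward; pixel columns grow to the right and rows downward; lengths in m; the calibration is good to about 2 mm. A picture is of the moment at which its call begins: read the wrist's pose just before it. calibration takes no time and is no camera call; for the wrist camera it gives the pose at the moment of the call.
A pose or a line that the arm cannot do raises env.PlanningError and nothing moves.
- job.job_done(): hands the job in; it is judged then, once.
The state is a dict: "time": time; "qpos": joint angles; "joint_velocities": joint speeds; "joint_torque": joint torques, N m; "tcp_pos": TCP position; "orientation": TCP orientation; "force": force on the tool from outside, world axes, zero at the start; "torque": the same for the moment, N m; "opening": finger opening in m; "gripper_force": force on a finger pad.
Only numpy, scipy, OpenCV 4.12 (cv2) and the standard library are available. Lean on these libraries where they do the work, as an engineer would, in place of code of your own. Each camera call takes 0.05 s, during which the arm holds its last target. There are 200 camera calls.

## Task

Clear the lab bench: with the fingers as a broom, sweep the three loose white screw caps along the bench through the open mouth of the metal scoop pan, until every cap lies wholly inside it, flat on its floor. Only push the caps, never lift them, and leave all the bottles, jars and other things standing where they are.

Things in the scene. Friction and masses are not known exactly. Their poses are not given: they have to be found in the camera images.
- pan: Three-sided metal scoop pan fixed to the bench. Inside 190 mm wide (its x), 140 deep (its y); walls 35 high, 4 thick; the fourth side, the mouth, is open with no lip: the floor is flush with the bench and caps slide straight in. Origin: middle of the mouth line at bench height; y points from the mouth into the pan (robot's left, within 17 degrees), x runs along the mouth.
- cap_a: One of three identical loose white plastic screw caps for wide-mouth bottles, a round ribbed disc 52 mm in diameter and 26 mm high, about 25 g, lying flat on the bench, top up. Origin: centre of its underside.
- cap_b: One of three identical loose white plastic screw caps for wide-mouth bottles, a round ribbed disc 52 mm in diameter and 26 mm high, about 25 g, lying flat on the bench, top up. Origin: centre of its underside.
- cap_c: One of three identical loose white plastic screw caps for wide-mouth bottles, a round ribbed disc 52 mm in diameter and 26 mm high, about 25 g, lying flat on the bench, top up. Origin: centre of its underside.
- jar: Bystander, to be left alone: small squat amber glass jar with a cap, diameter 44, height 55 mm. Loose, upright on the bench. Origin: centre of its underside.
- vial: Bystander, to be left alone: small clear glass vial, diameter 30, height 55 mm. Loose, upright on the bench. Origin: centre of its underside.
- beaker: Bystander, to be left alone: small open clear glass beaker, diameter 54 at the rim, height 60 mm. Loose, upright on the bench. Origin: centre of its underside.
- pot: Bystander, to be left alone: small white plastic pot with a cap, taller and narrower than the loose caps, diameter 40, height 40 mm. Loose, upright on the bench. Origin: centre of its underside.
- reagent: Bystander, to be left alone: tall amber glass bottle, diameter 72, height 170 mm. Loose, upright on the bench. Origin: centre of its underside.
- tin: Bystander, to be left alone: rectangular metal solvent tin, 70 x 110 x 150 high, under a short black cap and a wire handle, 168 in all mm. Loose, upright on the bench. Origin: centre of its underside.
- carton: Bystander, to be left alone: closed cardboard carton, 100 x 180 x 75 high mm. Loose, upright on the bench. Origin: centre of its underside.

How it is judged:
At the end, for the whole second after the job is handed in: All three caps lie flat on the floor of the pan, at rest, wholly past its mouth line (centre at least 22 mm inside, so at most 4 mm may still stick out) and between its walls (x of cap_a in the frame of pan between -0.08 and 0.08 m and y of cap_a in the frame of pan between 0.022 and 0.13 m and height (world z) of each of cap_a, cap_b, cap_c below 0.01 m and linear speed of each of cap_a, cap_b, cap_c below 0.02 m/s and x of cap_b in the frame of pan between -0.08 and 0.08 m and y of cap_b in the frame of pan between 0.022 and 0.13 m and x of cap_c in the frame of pan between -0.08 and 0.08 m and y of cap_c in the frame of pan between 0.022 and 0.13 m); the robot touches nothing.
It fails at once if a cap is lifted more than 20 mm off the bench (height (world z) of any of cap_a, cap_b, cap_c above 0.02 m).
It fails at once if one of the bystanders is shifted by more than 20 mm or tipped by more than 0.35 rad (distance of any of jar, vial, beaker, pot, reagent, tin, carton from where it was at the start of the episode above 0.02 m or angle between any of jar, vial, beaker, pot, reagent, tin, carton's own z axis and vertical above 0.35 rad).
It also fails if it takes over 69 s, if anything falls off the work surface, if the arm or the gripper's body presses on something with over 40 N, if the wrist force passes 120 N, or if a joint passes its speed limit or range.

## Working session

There is one attempt and no reset: what is moved stays moved. The work goes in short steps, each a Python script; the robot and the scene stay as the last script left them, time stands still between calls to the robot, and variables do not carry over. Pictures are saved under pics/ and viewed, at most 10 in all, crops included, and the job is handed in when it is done.

```bash
mkdir -p pics; python3 - <<'E'
from cell import env,camera,calibration
import cv2,numpy as np
for n in ("scene","top"):
    p,d=camera(n); cv2.imwrite(f"pics/{n}0.png",p); np.save(f"{n}0.npy",d)
    print(n,calibration(n))
s=env.get_state();print(s["time"],s["tcp_pos"],s["orientation"])
E
```

```text
scene {'fx': 443.89595222468563, 'fy': 443.89595222468563, 'cx': 317.82879839953114, 'cy': 199.03804987290994, 'k1': -0.05240292011158639, 'rvec': array([ 1.59761118,  2.14563582, -0.73233196]), 'tvec': array([ 0.2769751 , -0.40933207,  1.3579842 ])}
top {'fx': 450.29544234629554, 'fy': 450.29544234629554, 'cx': 327.4891329866772, 'cy': 204.44942986542478, 'k1': -0.08090348116209226, 'rvec': array([ 2.1536928 , -2.12488653,  0.10239178]), 'tvec': array([-0.10916835,  0.60261277,  0.94804999])}
0.1 [0.18952831 0.64742935 0.3030221 ] [-6.04901023e-05  1.41898676e-01  9.89880850e-01 -8.15116134e-04]
```

View pics/top0.png

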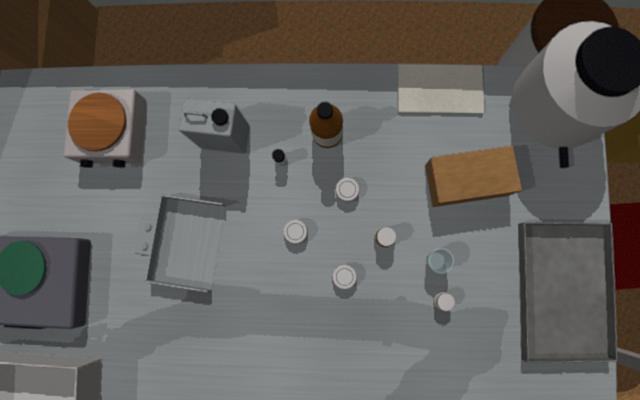

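View pics/scene0.png

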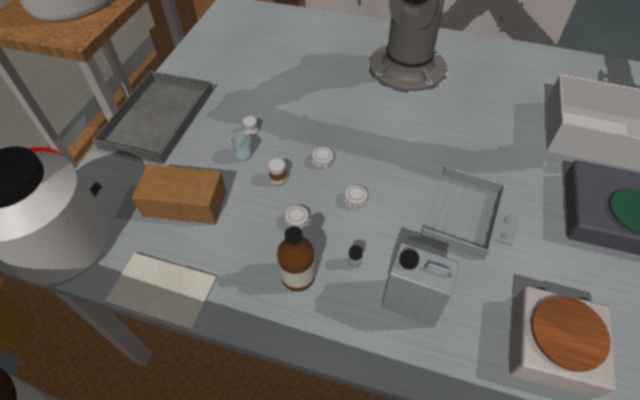

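Top view: the caps are near (347,188), (295,232) and (344,277). The jar is at (386,237), the vial at (279,156) and the pan mouth runs from about (225,203) to (211,290). I'll enlarge that area.

```bash
cat > h.py <<'E'
import numpy as np,cv2
from cell import env,kin,camera,calibration
def ray(n,uv,c=None):
    c=c or calibration(n)
    K=np.array([[c["fx"],0,c["cx"]],[0,c["fy"],c["cy"]],[0,0,1]])
    p=cv2.undistortPoints(np.array(uv,float).reshape(-1,1,2),K,np.array([c["k1"],0,0,0])).reshape(-1,2)
    R=cv2.Rodrigues(c["rvec"])[0]
    return -R.T@c["tvec"], np.c_[p,np.ones(len(p))]@R
def at_z(n,uv,z):
    o,d=ray(n,uv); return o+d*((z-o[2])/d[:,2])[:,None]
def tri(uvt,uvs):
    o1,d1=ray("top",uvt);o2,d2=ray("scene",uvs);out=[]
    for a,b in zip(d1,d2):
        s=np.linalg.lstsq(np.c_[a,-b],o2-o1,rcond=None)[0]
        out.append((o1+a*s[0]+o2+b*s[1])/2)
    return np.array(out)
E
python3 - <<'E'
from h import *
p=cv2.imread("pics/top0.png")[90:320,140:480]
cv2.imwrite("pics/crop_t.png",cv2.resize(p,None,fx=2.35,fy=2.35,interpolation=3))
p=cv2.imread("pics/scene0.png")[90:310,210:530]
cv2.imwrite("pics/crop_s.png",cv2.resize(p,None,fx=2.5,fy=2.5,interpolation=3))
np.set_printoptions(precision=3,suppress=True)
print(tri([[347,188],[295,232],[344,277],[386,237],[440,261-10],[444,301],[279,156],[325,108],[220,117]],
[[297,213],[355,193],[322,155],[277,165],[242,133],[250,121],[356,250],[294,234],[409,259]]))
E
```

```text
[[ 0.642 -0.143  0.032]
 [ 0.544 -0.031  0.024]
 [ 0.447 -0.14   0.021]
 [ 0.534 -0.228  0.05 ]
 [ 0.503 -0.328  0.099]
 [ 0.4   -0.353  0.039]
 [ 0.708  0.008  0.051]
 [ 0.777 -0.096  0.169]
 [ 0.762  0.112  0.158]]
```

View pics/crop_t.png

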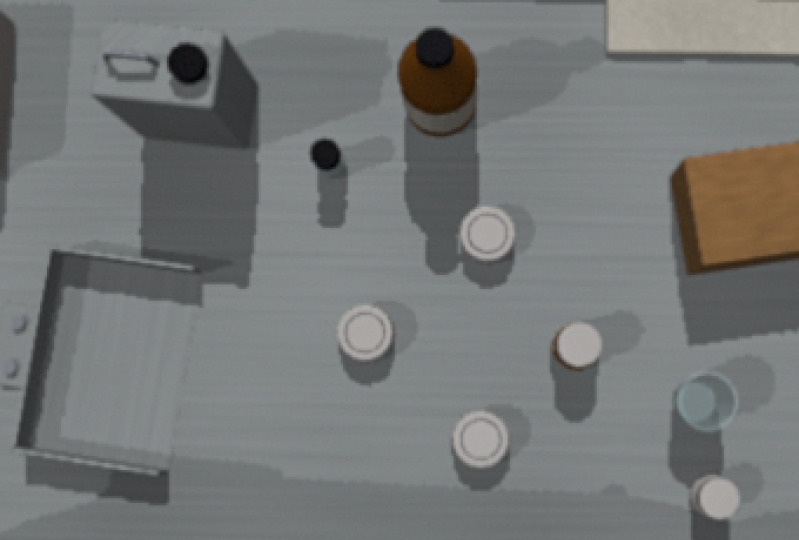

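View pics/crop_s.png

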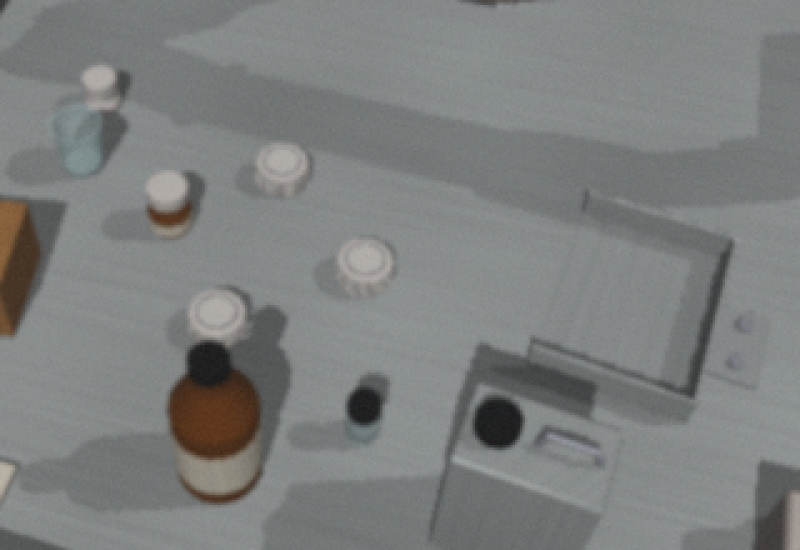

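```bash
python3 - <<'E'
from h import *
np.set_printoptions(precision=4,suppress=True)
T=np.array([[488,233],[366,333],[481,439],[579,345],[325,154],[200,269],[166,471],[54,252],[19,447]])/2.35+[140,90]
S=np.array([[217,313],[365,260],[282,163],[167,188],[364,406],[533,342],[586,193],[694,402],[732,242]])/2.5+[210,90]
print(tri(T,S))
print(at_z("top",T[:3],.026),at_z("top",T[3:5],.055),at_z("top",T[5:],.035),sep="\n")
print(at_z("scene",S[:3],.026),at_z("scene",S[5:],.035),sep="\n")
print(at_z("top",np.array([[680,168],[690,270],[440,33],[110,90],[225,95],[257,145]])/2.35+[140,90],0.1))
s=env.get_state();print(s["orientation"],env.nose_length)
E
```

```text
[[ 0.6407 -0.1443  0.0215]
 [ 0.5444 -0.0307  0.0211]
 [ 0.4473 -0.1402  0.0199]
 [ 0.5342 -0.2282  0.049 ]
 [ 0.7108  0.0092  0.0458]
 [ 0.6012  0.1303  0.033 ]
 [ 0.4119  0.1544  0.0293]
 [ 0.6176  0.2742  0.0259]
 [ 0.4307  0.2968  0.0264]]
[[ 0.6402 -0.1449  0.026 ]
 [ 0.5442 -0.0317  0.026 ]
 [ 0.4476 -0.1404  0.026 ]]
[[ 0.5339 -0.2278  0.055 ]
 [ 0.7085  0.0078  0.055 ]]
[[0.6017 0.1263 0.035 ]
 [0.4128 0.1504 0.035 ]
 [0.6165 0.2694 0.035 ]
 [0.4312 0.2926 0.035 ]]
[[ 0.6434 -0.1423  0.026 ]
 [ 0.5479 -0.0295  0.026 ]
 [ 0.4526 -0.1382  0.026 ]]
[[0.6013 0.1336 0.035 ]
 [0.4161 0.1561 0.035 ]
 [0.6234 0.273  0.035 ]
 [0.4383 0.2949 0.035 ]]
[[ 0.6879 -0.3125  0.1   ]
 [ 0.5975 -0.3199  0.1   ]
 [ 0.8102 -0.0993  0.1   ]
 [ 0.7566  0.2003  0.1   ]
 [ 0.7518  0.0937  0.1   ]
 [ 0.7056  0.0625  0.1   ]]
[-0.0001  0.1419  0.9899 -0.0008] 0.0726
```

Poses are measured, so I'll write the push helper and sweep cap_b (the nearest) first.

```bash
cat >> h.py <<'E'
from scipy.spatial.transform import Rotation
PO=np.array([.508,.141]); PY=np.array([.117,.993]); PX=np.array([.993,-.117])
def w2p(p): d=np.asarray(p)[...,:2]-PO; return np.stack([d@PX,d@PY],-1)
def p2w(p): return PO+p[0]*PX+p[1]*PY
def quat(d,pos):
    best=None
    for s in (1,-1):
        y=s*np.array([-d[1],d[0],0]); z=np.array([0,0,-1.])
        q=Rotation.from_matrix(np.c_[np.cross(y,z),y,z]).as_quat()[[3,0,1,2]]
        j=kin.inverse_kinematics(pos,q)
        if j is not None and (best is None or abs(j[6])<best[0]): best=(abs(j[6]),q)
    return best[1]
def push(cap,goal,zlow=.080,ahead=.034,zhi=.2,first=False):
    """cap: world xy; goal: pan frame xy"""
    cap=np.array(cap); g=p2w(goal); d=(g-cap)/np.linalg.norm(g-cap)
    s=cap-d*.068; e=g-d*ahead; b=e-d*.025
    q=quat(d,[*s,zhi])
    if first: env.reach([*s,.3],q); env.grip(.024)
    env.reach([*s,zhi],q)
    f=env.movel([*s,zlow],.15,stop_force=8)
    print("down stop",f,env.get_state()["tcp_pos"],env.get_state()["opening"])
    env.movel([*e,zlow],.1)
    print("F",env.get_state()["force"])
    env.movel([*b,zlow],.1); env.movel([*b,zhi],.25)
    print("t",env.get_state()["time"])
E
python3 - <<'E'
from h import *
push([.545,-.031],[.055,.075],first=True)
p,d=camera("top"); cv2.imwrite("pics/top1.png",p)
E
```

```text
down stop False [ 0.5383111  -0.09881692  0.08096839] 0.023789584838783136
F [0.12161255 0.21289464 0.09832559]
t 8.975
```

View pics/top1.png

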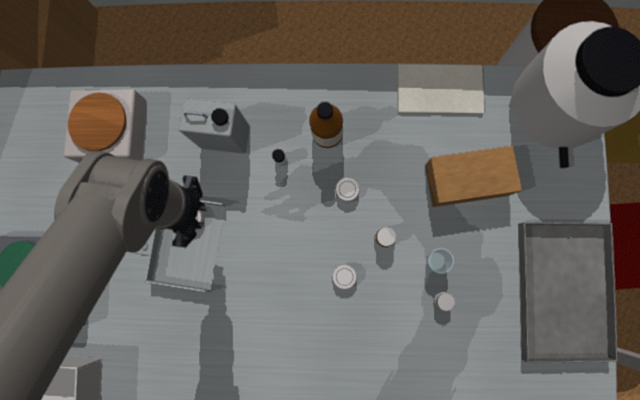

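Cap_b has gone into the pan near (200,215), partly hidden by the gripper. The other caps and bystanders haven't moved, so I'll push cap_c next and then cap_a.

```bash
python3 - <<'E'
from h import *
push([.449,-.140],[-.053,.075])
push([.642,-.144],[0,.05])
p=env.get_state()
env.movel([*p2w([-.02,-.25]),.3],.25)
print(env.get_state()["time"])
for n in("top","scene"):
    p,d=camera(n); cv2.imwrite(f"pics/{n}2.png",p)
E
```

```text
down stop False [ 0.44656864 -0.20812885  0.08046774] 0.024357834442632502
F [-0.64259505 -0.32513608  0.00828839]
t 16.525
down stop False [ 0.66694484 -0.20790568  0.08107049] 0.02402788635024221
F [-0.40424689  0.09647616  0.12056931]
t 24.1417
25.375
```

View pics/top2.png

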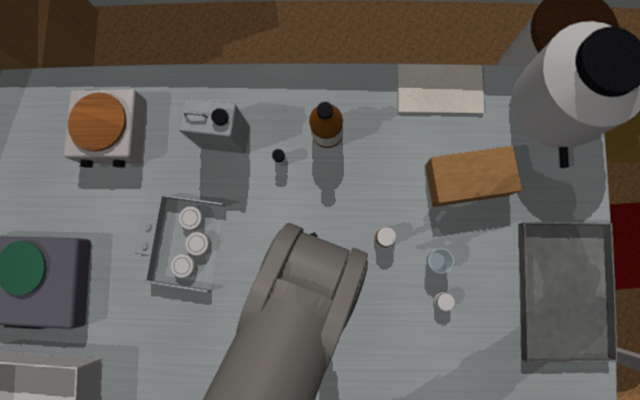

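View pics/scene2.png

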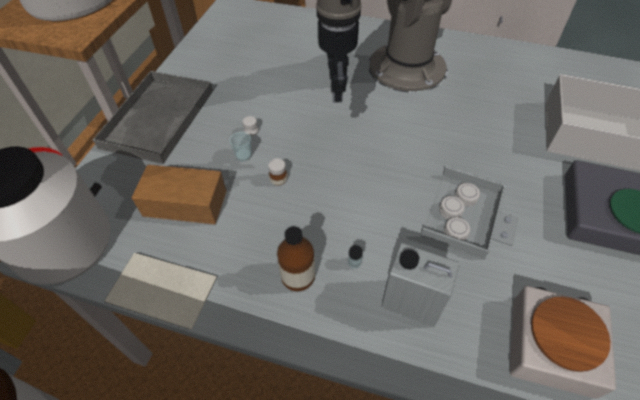

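All three caps are in the pan, at (190,217), (197,244) and (181,266) in the top view. I'll check their pan coordinates and heights.

```bash
python3 - <<'E'
from h import *
from cell import job
T=[[190,217],[197,244],[181,266]];S=[[457.5,227],[452,205],[467.5,190]]
t=tri(T,S);P=w2p(at_z("top",T,.026));print(t.round(3),P.round(3))
if (abs(P[:,0])<.074).all() and (P[:,1]>.03).all() and (P[:,1]<.12).all() and (t[:,2]<.035).all():
    env.dwell(.5); print(job.job_done())
E
```

```text
[[0.574 0.207 0.025]
 [0.514 0.189 0.022]
 [0.464 0.219 0.029]] [[ 0.057  0.074]
 [-0.     0.048]
 [-0.053  0.076]]
the job is handed in; nothing more can be done
None
```

I swept all three caps into the pan and handed the job in at about 26 s: they measured flat and 48–76 mm past the mouth line, with no bystander visibly moved; no verdict came back.

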